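# Lock the bayonet stopper on the bonbon canister

### The job

Close the bonbon canister for the night: lift its bayonet stopper out of the maple coin cup, set it in the canister's mouth so that its two lugs drop through the collar's slots, press it in against the spring, turn it a quarter turn clockwise (seen from above) to its stop, and let go so that the spring holds it locked. The collar does not always sit the same way round, so feel for the slots, and press and turn it gently, without forcing it. Leave everything else on the counter where it stands.

Things in the scene. Friction and masses are not known exactly. Their poses are not given: they have to be found in the camera images.
- stopper_mid (a point): Centre (half-way up, 28.5 mm above the underside) of the loose stopper, 57 mm tall, 0.14 kg; z up. Its black bakelite grip is an upright bar 46 mm long (along x), 14 mm thick (y), 29 to 57 mm above the underside. Half a turn makes the stopper the same again. At the start it hangs by its flange in the maple cup, at any yaw.
- stopper: The same stopper, origin at the centre of its underside, same axes. Brass nose widening from radius 11 to 17 mm over the first 8 mm, then a shank of radius 17 mm; a black flange disc of radius 31 mm from 24 to 29 mm up, the grip bar on it.
- stopper_lugs (a point): Point on the stopper's axis 11 mm above its underside, at the height of its two brass lugs, which stand out at +x and -x (under the ends of the grip bar) to radius 24 mm; each 9 mm wide, from 8 to 14 mm above the underside.
- cup: Maple coin cup (a ring), fixed to the counter, origin at the centre of its underside: outer radius 36 mm, inner radius 26.5 mm, 28 mm tall. It only holds the stopper; lift the stopper straight up at least 35 mm to clear it.
- canister: White porcelain canister, fixed to the counter, origin at the centre of its underside, z up; radius 46 mm, neck radius 41 mm, top 100 mm up. The slots of the brass collar in its neck lie roughly along its x axis, but the collar may sit turned about the vertical by up to 0.30 rad either way: not measured, see it or feel for it. It stays put while the stopper turns. The porcelain is brittle.
- mouth (a point): Centre of the collar's flat top face, 100 mm above the canister's underside; axes as the canister's. The collar is 6 mm thick, with a round hole of radius 18.3 mm and two opposite slots 12.4 mm wide, out to radius 26 mm. With the lugs not over the slots the stopper rests on the collar, underside 8 mm below this face; over them it sinks to the spring.
- spring (a point): On the mouth's axis, 16 mm below the collar's top: where the stopper's nose meets the spring plate, about 7 N at first and 1.2 N more per mm. With the underside 20 mm below the collar's top the lugs come free under the collar (12 N); at 24 mm the flange strikes the collar hard. Turning takes under 0.2 N m; 0.3 N m tells that the stop is met.
- locked (a point): On the mouth's axis, 17 mm below the collar's top: where the underside of the locked stopper sits. Pressed 21.5 to 23 mm deep it turns clockwise 90 degrees from the slots to a rigid stop (the other way is blocked). Let go there, the spring lifts the lugs 3 mm into seats under the collar; let go short of them it stays too deep or springs back.
- dish: Pewter tip dish, bystander, radius 36 mm, 14 mm tall, origin under its centre.
- glass_stopper: Ribbed amber glass stopper standing on its broad crown, bystander (not the one to use), radius 32 mm, 58 mm tall, origin under its centre.
- pen_a: Black bakelite pen holder, bystander, foot radius 32 mm, with a pen to about 125 mm up, origin under its centre.
- pen_b: Black bakelite pen holder like pen_a, bystander.
- scoop: Chrome bonbon scoop lying on the counter, bystander, 140 mm long along its x from -67 to 75 mm, 44 mm wide, 22 mm tall, origin under its middle.
- bell: Brass counter bell, bystander, radius 36 mm, 52 mm tall, origin under its centre.
Not all that is in view belongs to the job. What is shaped like the stopper but purple is not meant.

How it is judged:
By the outcome, as a careful person would: the job done as asked, in the order asked, and still so for the second after the job is handed in, with the robot touching nothing.
It also fails if it takes over 56 s, if anything falls off the work surface, if the arm or the gripper's body presses on something with over 40 N, if the wrist force passes 120 N, or if a joint passes its speed limit or range.

### The arm

A 7-joint arm with a two-finger parallel gripper is mounted at the origin on the work surface. World frame = base frame: x ahead of the robot, y to its left, z up, the work surface at z = 0. Lengths are in mm, angles in degrees, forces in N, time in s.
With the tool pointing down it reaches from about 425 to 1025 mm from the base axis. Payload 3.6 kg.
Tool frame: the origin (TCP) lies at the very end of the fingers, on their centre line; the grasp point (between the pads) lies 19 mm behind it (grip_depth is the distance from the TCP to the grasp point, in mm); z points along the fingers, y is the line along which they close (so a half turn about z gives the same grasp; the last joint's range is limited). The gripper opens to 85 mm and grips with 20 to 120 N. Pads are 22 mm wide; open, the fingers measure 114 mm over their backs; the gripper's body (76 mm by 85 mm) begins 54 mm behind the grasp point. The pads swing forward as they close: fully open they stand 13 mm farther back than shut.
Start: joints at [-72.221, 33.873, 2.773, 92.16, -1.908, 54.013, -1.931], TCP at [284.86, 666.697, 231.302] pointing down, gripper open.
Joint ranges: [-153.93, 153.93], [-27.13, 128.08], [-72.61, 78.16], [10.71, 143.7], [-87.88, 267.88], [4.46, 118.87], [-176.78, 176.78]. Speed limits (degrees/s): [147.25, 147.25, 180, 180, 180, 180, 180].

### API

Orientations are given as a 3x3 rotation matrix whose columns are the frame's x, y, z axes.
In Python, from cell import * gives the robot as it stands. The module is installed in compiled form; this text tells all that it offers.
- The arm moves only by the tool play_rows, never from a script. Its argument "commands" is a list of rows, each a list of 7 numbers: the shift along the tool's x, y, z in units of 150 mm (1.0 is 150 mm), then the turn, a rotation vector about the tool's x, y, z in units of 60 degrees (1.0 is 60 degrees), then the closure, from 0 (fully open) to 1 (shut). In form: [[tx, ty, tz, wx, wy, wz, gripper], ...]. A call has 1 to 12 rows; each row is the pose to reach, as a shift and turn from the pose commanded when the call began, along the tool's axes at that moment; what a row does not reach only later rows make up. A row lasts 1/8 s, in which the tool goes at most 62.5 mm and 10.7 degrees, less where a joint would pass 70% of its speed; a pose out of reach is approached as far as the arm can. A call with a number of a shift or a turn outside -1 to 1 is refused whole. A call with a gripper value outside its range is refused whole. The fingers move at their own pace and stop on an object; "force" is the grip in N (left out, the last holds). Time passes only in rows, so rows that repeat a pose let the fingers close. It gives the time, the measured TCP pose, the force, the opening and the grip force at its end, in the units of the state.
- get_obs(): the state, without advancing time (a new reading comes with each control period).
- camera(name): name is "scene" or "top" or "wrist"; returns (picture, depth): 420x560x3 uint8, red, green, blue; 420x560 float32, mm along the optical axis (not along the pixel's ray), 0 where there is no reading.
- camera_info(name): a dict with "mtx" (3x3 intrinsics, pixels), "extrinsics" (4x4, takes a point from world to camera coordinates). Camera axes: x right, y down, z forward; pixel columns grow to the right and rows downward; lengths in mm; the calibration is good to about 2 mm. A picture is of the moment at which its call begins: read the wrist's pose just before it. camera_info takes no time and is no camera call; for the wrist camera it gives the pose at the moment of the call.
- close_job(): hands the job in; it is judged then, once.
The state is a dict: "clock": time; "joints": joint angles; "joint_vel": joint speeds; "tau": joint torques, N m; "position": TCP position; "orientation": TCP orientation; "contact_force": force on the tool from outside, world axes, zero at the start; "ft_torque": the same for the moment, N m; "opening": finger opening in mm; "gripper_force": force on a finger pad.
Only numpy, scipy, OpenCV 4.12 (cv2) and the standard library are available. Lean on these libraries where they do the work, as an engineer would, in place of code of your own. Each camera call takes 0.05 s, during which the arm holds its last target. There are 200 camera calls.

## Working session

There is one attempt and no reset: what is moved stays moved. The work goes in short steps, Python scripts to look and compute and a tool call to move; the robot and the scene stay as the last step left them, time stands still between calls to the robot, and variables do not carry over. Pictures are saved under pics/ and viewed, at most 10 in all, crops included, and the job is handed in when it is done.

Besides the shell and the picture viewer there is one more tool, called after ">>>" in YAML: its name, and indented under it one key for each argument. play_rows: Moves the arm, as the interface text tells. Shifts and turns lie within -1 to 1; 1 stands for 150 mm of shift or 60 degrees of turn. Its arguments: {"type":"object","properties":{"commands":{"type":"array","items":{"type":"array","items":{"type":"number","minimum":-1,"maximum":1}}},"force":{"type":"number"}},"required":["commands"]}

```bash
mkdir -p pics; cat > h.py <<'E'
from cell import *
import numpy as np, cv2
def save(n,img): cv2.imwrite('pics/'+n,cv2.cvtColor(img,cv2.COLOR_RGB2BGR))
def ray(info,u,v,z):
    K=np.array(info['mtx']);T=np.array(info['extrinsics']);R=T[:3,:3];c=-R.T@T[:3,3]
    d=R.T@np.linalg.solve(K,[u,v,1]); return c+d*(z-c[2])/d[2]
def pts(info,D):
    K=np.array(info['mtx']);T=np.array(info['extrinsics']);R=T[:3,:3]
    v,u=np.indices(D.shape);p=np.stack([(u-K[0,2])/K[0,0]*D,(v-K[1,2])/K[1,1]*D,D],-1)
    return (p-T[:3,3])@R
E
python3 - <<'E'
from h import *
o=get_obs();print(o['clock'],o['position'],o['orientation'],o['opening'])
for n in('top','scene'):
    i=camera_info(n);im,D=camera(n);save(n+'1.png',im);np.savez(n+'1.npz',im=im,D=D,m=i['mtx'],e=i['extrinsics']);print(n,i)
E
```

```text
0.0 [284.54234108 665.91131148 230.12569126] [[-9.19617131e-01  3.92815153e-01 -7.66699622e-04]
 [ 3.92815876e-01  9.19614615e-01 -2.15589353e-03]
 [-1.41799469e-04 -2.28376840e-03 -9.99997382e-01]] 85.07547159500211
top {'mtx': array([[457.29575002,   0.        , 275.95390743],
       [  0.        , 457.29575002, 221.07580915],
       [  0.        ,   0.        ,   1.        ]]), 'extrinsics': array([[ 2.60162455e-02, -9.99656905e-01, -3.03752662e-03,
        -1.36976546e+00],
       [-9.92755848e-01, -2.54798665e-02, -1.17416369e-01,
         5.79481565e+02],
       [ 1.17298688e-01,  6.07025539e-03, -9.93078129e-01,
         1.16144578e+03],
       [ 0.00000000e+00,  0.00000000e+00,  0.00000000e+00,
         1.00000000e+00]])}
scene {'mtx': array([[537.40752756,   0.        , 272.93863134],
       [  0.        , 537.40752756, 208.9742639 ],
       [  0.        ,   0.        ,   1.        ]]), 'extrinsics': array([[ 5.52550060e-01,  8.33379787e-01,  1.29058700e-02,
        -3.33299840e+02],
       [ 6.82959334e-01, -4.43833457e-01, -5.80153781e-01,
        -3.55806295e+02],
       [-4.77760378e-01,  3.29378191e-01, -8.14404708e-01,
         1.51814920e+03],
       [ 0.00000000e+00,  0.00000000e+00,  0.00000000e+00,
         1.00000000e+00]])}
```

View pics/top1.png

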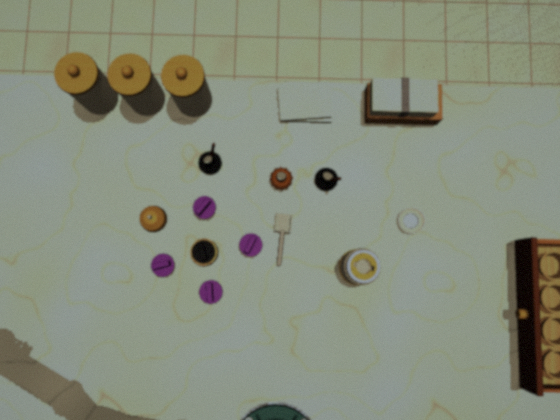

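View pics/scene1.png

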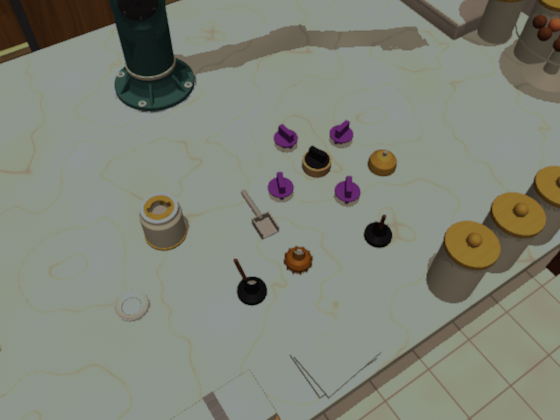

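Black items: the stopper in the maple cup at top (204,252), and pen holders at (210,162) and (326,180). There are four purple lookalikes at (204,208), (250,245), (163,265) and (210,292). I choose (204,252); the canister is at (361,267). Next I check this in a close crop and measure.

```bash
python3 - <<'E'
from h import *
for n,(u,v),(cu,cv_) in(('top',(204,252),(361,267)),('scene',(317,160),(162,215))):
    f=np.load(n+'1.npz');I=dict(mtx=f['m'],extrinsics=f['e']);P=pts(I,f['D']);im=f['im']
    print(n,ray(I,u,v,45).round(1),ray(I,cu,cv_,100).round(1))
    hsv=cv2.cvtColor(im,cv2.COLOR_RGB2HSV)
    w=np.zeros(im.shape[:2],bool);w[v-22:v+22,u-22:u+22]=1
    dark=w&(hsv[...,2]<60)&(P[...,2]>22)
    p=P[dark];top=p[p[:,2]>50]
    fl=p[(p[:,2]<38)]
    print('n',len(p),'top',len(top),top.mean(0) if len(top) else 0,'zmax',p[:,2].max())
    if len(top)>8:
        q=top[:,:2]-top[:,:2].mean(0);l,V=np.linalg.eigh(q.T@q/len(q));print('axis',np.degrees(np.arctan2(V[1,1],V[0,1])),np.sqrt(l*12),'mid',(np.percentile(top[:,:2],97,0)+np.percentile(top[:,:2],3,0))/2)
    (c,r)=cv2.minEnclosingCircle(fl[:,:2].astype(np.float32));print('flange',c,r,np.median(fl[:,2]))
    w[:]=0;w[cv_-45:cv_+45,cu-35:cu+35]=1
    m=w&(P[...,2]>92)&(P[...,2]<108);q=P[m];c,r=cv2.minEnclosingCircle(q[:,:2].astype(np.float32));print('neck',c,r,np.median(q[:,2]),len(q))
f=np.load('top1.npz');im=f['im']
a=cv2.resize(im[222:282,174:234],(400,400),interpolation=2);b=cv2.resize(im[237:297,331:391],(400,400),interpolation=2)
save('crop1.png',np.hstack([a,b]))
E
```

```text
top [493.3 196.4  45. ] [ 464.1 -197.1  100. ]
n 390 top 110 [493.56889475 199.81620881  70.76508073] zmax 1221.4428627089808
axis 61.78013660757088 [35.26434845 74.29902207] mid [493.90079366 201.82793089]
flange (495.1146545410156, 201.37625122070312) 29.107439041137695 32.362742998186164
neck (465.2574157714844, -201.5780792236328) 41.54636764526367 99.46662854092703 689
scene [509.  189.8  45. ] [ 489.8 -207.4  100. ]
n 385 top 117 [521.1238711  177.78631187  92.08072523] zmax 1034.267010928089
axis 138.6605194601363 [ 40.16399237 549.64052077] mid [663.79946674  50.35533866]
flange (498.2228698730469, 197.8314666748047) 30.01248550415039 33.43623084737119
neck (467.39935302734375, -204.77871704101562) 43.37004089355469 100.3517983041474 831
```

View pics/crop1.png

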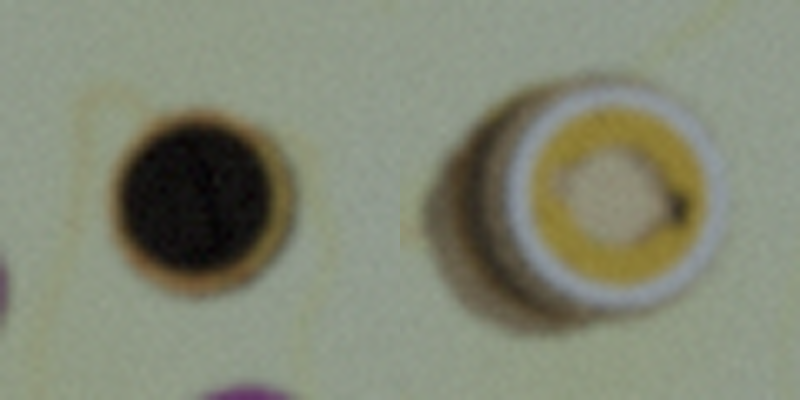

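The crop shows the black stopper with a maple rim around it at crop (195,200), and the canister's brass collar with one slot visible at (678,208). I move closer.

>>> play_rows:
  commands:
    - [-0.25, -0.23, 0, 0, 0, 0, 0]
    - [-0.5, -0.46, 0, 0, 0, 0, 0]
    - [-0.75, -0.69, 0, 0, 0, 0, 0]
    - [-1, -0.92, 0, 0, 0, 0, 0]
    - [-1, -0.92, 0, 0, 0, 0, 0]

```text
clock: 0.72
position: [371.7, 474.9, 230.9]
orientation: [[-0.916, 0.401, 0.001], [0.401, 0.916, -0.004], [-0.002, -0.004, -1.0]]
contact_force: [0.3, 1.2, 0.5]
opening: 85.4
gripper_force: 0.0
```

>>> play_rows:
  commands:
    - [-0.25, -0.23, 0, 0, 0, 0, 0]
    - [-0.5, -0.46, 0, 0, 0, 0, 0]
    - [-0.75, -0.69, 0, 0, 0, 0, 0]
    - [-1, -0.92, 0, 0, 0, 0, 0]
    - [-1, -0.92, 0, 0, 0, 0, 0]

```text
clock: 1.35
position: [454.1, 290.7, 231.1]
orientation: [[-0.917, 0.4, 0.0], [0.4, 0.917, -0.002], [-0.001, -0.002, -1.0]]
contact_force: [0.3, 0.2, -0.1]
opening: 85.4
gripper_force: 0.0
```

```bash
python3 - <<'E'
from h import *
o=get_obs();print(o['clock'],o['position'],o['orientation'],o['joints'],o['contact_force'],o['ft_torque'])
T=np.array(camera_info('wrist')['extrinsics']);R=T[:3,:3];c=-R.T@T[:3,3];print(c,R[2],'in tool',np.array(o['orientation']).T@(c-o['position']), np.array(o['orientation']).T@R[2])
E
```

```text
1.35 [454.09163759 290.67237708 231.12823377] [[-9.16544013e-01  3.99933760e-01  2.42483465e-04]
 [ 3.99932168e-01  9.16541778e-01 -2.33044715e-03]
 [-1.15427072e-03 -2.03898045e-03 -9.99997255e-01]] [-41.30804316  20.63837106   4.91341947 116.33649966  -2.35956222
  43.18756305  31.44028605] [ 0.32046492  0.1987248  -0.09548541] [0.01790668 0.00463708 0.02859218]
[392.96109055 319.24999207 373.57728538] [ 0.24553463 -0.10798635 -0.9633544 ] in tool [  67.29351968    1.45395767 -142.53008237] [-0.26711854  0.00118784  0.96366295]
```

>>> play_rows:
  commands:
    - [-0.25, -0.22, 0, 0, 0, 0, 0]
    - [-0.5, -0.44, 0, 0, 0, 0, 0]
    - [-0.5, -0.44, 0, 0, 0, 0, 0]
    - [-0.5, -0.44, 0, 0, 0, 0, 0]

```text
clock: 1.85
position: [494.9, 206.8, 231.2]
orientation: [[-0.92, 0.391, -0.0], [0.391, 0.92, 0.001], [0.001, 0.001, -1.0]]
contact_force: [-0.4, 0.7, 0.6]
opening: 85.6
gripper_force: 0.0
```

```bash
python3 - <<'E'
from h import *
o=get_obs();I=camera_info('wrist');im,D=camera('wrist');save('w1.png',im);np.savez('w1.npz',im=im,D=D,m=I['mtx'],e=I['extrinsics'])
print(o['position'],o['orientation'])
P=pts(I,D)
hsv=cv2.cvtColor(im,cv2.COLOR_RGB2HSV)
near=np.hypot(P[...,0]-496,P[...,1]-200)<45
dark=near&(hsv[...,2]<70)
t=P[dark&(P[...,2]>54)&(P[...,2]<68)]
(c,wh,a)=cv2.minAreaRect(t[:,:2].astype(np.float32));print('bar',c,wh,a,cv2.boxPoints((c,wh,a)),np.median(t[:,2]),len(t),t.mean(0))
q=t[:,:2]-t[:,:2].mean(0);l,V=np.linalg.eigh(q.T@q/len(q));print('axis',np.degrees(np.arctan2(V[1,1],V[0,1])),np.sqrt(l*12))
f=P[dark&(P[...,2]>27)&(P[...,2]<39)];print('flange',cv2.minEnclosingCircle(f[:,:2].astype(np.float32)),np.median(f[:,2]))
E
```

```text
[494.87159907 206.83181031 231.16381404] [[-9.20346583e-01  3.91103497e-01 -4.70771006e-04]
 [ 3.91102821e-01  9.20346325e-01  1.10662756e-03]
 [ 8.66078275e-04  8.34361028e-04 -9.99999277e-01]]
bar (495.8458557128906, 203.02806091308594) (45.647212982177734, 14.10010051727295) 21.39556121826172 [[472.02325 201.2661 ]
 [477.16705 188.13771]
 [519.66846 204.79002]
 [514.52466 217.91841]] 60.840212197982936 596 [495.22960577 203.09426502  60.58065453]
axis -159.37580416295873 [14.46368244 45.52323297]
flange ((495.7969970703125, 203.23304748535156), 30.56329345703125) 33.02503045474745
```

View pics/w1.png

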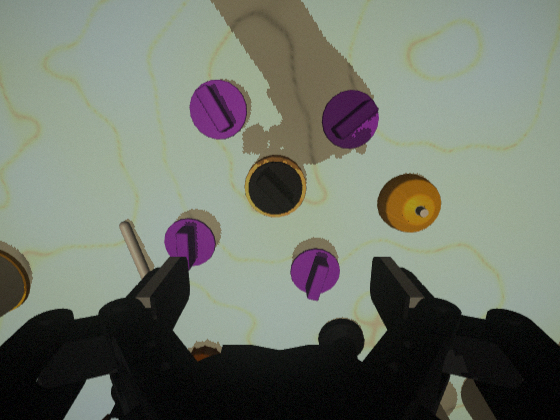

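The view shows the black stopper at (275,185) in its maple ring, with the four purple lookalikes around it. The bar measures 45.6×14.1 mm with its top at 61 mm and the flange radius is 30.6 mm, all matching the description. Bar centre is (495.8, 203.1), axis 21°. Next I turn and descend.

>>> play_rows:
  commands:
    - [-0.01, -0.01, 0.2, 0, 0, -0.15, 0]
    - [-0.016, -0.02, 0.4, 0, 0, -0.3, 0]
    - [-0.016, -0.02, 0.6, 0, 0, -0.45, 0]
    - [-0.016, -0.02, 0.75, 0, 0, -0.6, 0]
    - [-0.016, -0.02, 0.8, 0, 0, -0.735, 0]
    - [-0.016, -0.02, 0.8, 0, 0, -0.735, 0]
    - [-0.016, -0.02, 0.8, 0, 0, -0.735, 0]

```text
clock: 2.78
position: [496.3, 202.6, 111.7]
orientation: [[-0.934, -0.358, 0.001], [-0.358, 0.934, 0.001], [-0.001, 0.001, -1.0]]
contact_force: [-0.7, 0.1, 0.7]
opening: 85.4
gripper_force: 0.0
```

>>> play_rows:
  commands:
    - [0, 0, 0.2, 0, 0, 0, 0]
    - [0, 0, 0.38, 0, 0, 0, 0]
    - [0, 0, 0.49, 0, 0, 0, 0]
    - [0, 0, 0.49, 0, 0, 0, 0]
    - [0, 0, 0.49, 0, 0, 0, 0.5]
    - [0, 0, 0.49, 0, 0, 0, 1]
    - [0, 0, 0.49, 0, 0, 0, 1]
    - [0, 0, 0.49, 0, 0, 0, 1]
    - [0, 0, 0.49, 0, 0, 0, 1]
    - [0, 0, 0.49, 0, 0, 0, 1]
  force: 50

```text
clock: 4.03
position: [496.8, 201.3, 38.4]
orientation: [[-0.934, -0.358, 0.001], [-0.358, 0.934, 0.0], [-0.001, -0.0, -1.0]]
contact_force: [-0.6, -1.3, 5.8]
opening: 13.1
gripper_force: 49.6
```

>>> play_rows:
  commands:
    - [0, 0, -0.05, 0, 0, 0, 1]
    - [0, 0, -0.15, 0, 0, 0, 1]
    - [0, 0, -0.3, 0, 0, 0, 1]
    - [0, 0, -0.55, 0, 0, 0, 1]
    - [0, 0, -0.8, 0, 0, 0, 1]
    - [0, 0, -1, 0, 0, 0, 1]
    - [0, 0, -1, 0, 0, 0, 1]
    - [0, 0, -1, 0, 0, 0, 1]

```text
clock: 5.03
position: [495.6, 200.7, 187.4]
orientation: [[-0.934, -0.358, -0.001], [-0.358, 0.934, -0.001], [0.001, -0.0, -1.0]]
contact_force: [-0.4, 0.0, -2.1]
opening: 13.1
gripper_force: 48.8
```

>>> play_rows:
  commands:
    - [0.07, -0.14, -0.1, 0, 0, 0.16, 1]
    - [0.15, -0.3, -0.2, 0, 0, 0.33, 1]
    - [0.23, -0.46, -0.3, 0, 0, 0.5, 1]
    - [0.31, -0.62, -0.3, 0, 0, 0.67, 1]
    - [0.39, -0.78, -0.3, 0, 0, 0.84, 1]
    - [0.47, -0.94, -0.3, 0, 0, 1, 1]
    - [0.47, -0.94, -0.3, 0, 0, 1, 1]

```text
clock: 5.9
position: [479.3, 41.9, 231.4]
orientation: [[-0.775, 0.632, -0.004], [0.632, 0.775, -0.002], [0.002, -0.004, -1.0]]
contact_force: [-0.2, 0.5, -2.0]
opening: 13.0
gripper_force: 48.8
```

>>> play_rows:
  commands:
    - [-0.1, -0.15, 0, 0, 0, 0.15, 1]
    - [-0.2, -0.3, 0, 0, 0, 0.3, 1]
    - [-0.3, -0.45, 0, 0, 0, 0.45, 1]
    - [-0.4, -0.6, 0, 0, 0, 0.6, 1]
    - [-0.5, -0.75, 0, 0, 0, 0.75, 1]
    - [-0.58, -0.88, 0, 0, 0, 0.85, 1]
    - [-0.58, -0.88, 0, 0, 0, 0.85, 1]
    - [-0.58, -0.88, 0, 0, 0, 0.85, 1]

```text
clock: 6.9
position: [465.5, -111.4, 232.2]
orientation: [[-0.003, 1.0, -0.001], [1.0, 0.003, 0.001], [0.001, -0.001, -1.0]]
contact_force: [0.3, -0.4, -1.7]
opening: 12.8
gripper_force: 48.9
```

```bash
python3 - <<'E'
from h import *
o=get_obs();I=camera_info('wrist');im,D=camera('wrist');save('w2.png',im);np.savez('w2.npz',im=im,D=D,m=I['mtx'],e=I['extrinsics'])
print(o['position'],o['orientation'],o['joints'],o['contact_force'],o['ft_torque'])
P=pts(I,D)
m=(np.hypot(P[...,0]-466,P[...,1]+203)<55)&(abs(P[...,2]-100)<6)
q=P[m];print(len(q),np.median(q[:,2]),cv2.minEnclosingCircle(q[:,:2].astype(np.float32)))
v,u=np.nonzero(m);print(u.min(),u.max(),v.min(),v.max())
E
```

```text
[ 465.50509544 -111.43744398  232.20635625] [[-3.22060651e-03  9.99994073e-01 -1.21742292e-03]
 [ 9.99994490e-01  3.22158223e-03  8.00351915e-04]
 [ 8.04269199e-04 -1.21483859e-03 -9.99998939e-01]] [-11.02276528  17.27204489  23.78413175 123.87320237 -10.60435103
  40.81032413  20.06027259] [ 0.29920605 -0.37842948 -1.71747125] [-0.00447175  0.00390559  0.01541121]
2 100.75492271922963 ((466.80670166015625, -237.21737670898438), 16.066036224365234)
264 295 320 320
```

View pics/w2.png

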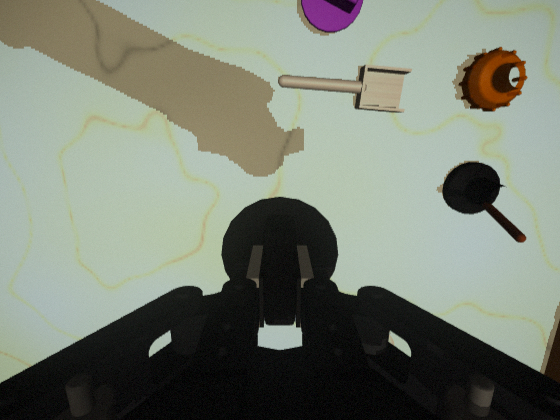

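The view shows only the held stopper at (280,245), with the scoop and glass stopper behind it. Image up is tool +x, so I fly past the canister to see it.

>>> play_rows:
  commands:
    - [-0.3, 0, 0, 0, 0, 0, 1]
    - [-0.6, 0, 0, 0, 0, 0, 1]
    - [-0.6, 0, 0, 0, 0, 0, 1]

```text
clock: 7.32
position: [465.6, -206.0, 233.1]
orientation: [[0.004, 1.0, 0.001], [1.0, -0.004, -0.002], [-0.002, 0.001, -1.0]]
contact_force: [-0.1, 0.5, -1.8]
opening: 13.1
gripper_force: 48.9
```

>>> play_rows:
  commands:
    - [-0.3, 0, 0, 0, 0, 0, 1]
    - [-0.55, 0, 0, 0, 0, 0, 1]
    - [-0.55, 0, 0, 0, 0, 0, 1]
    - [-0.55, 0, 0, 0, 0, 0, 1]

```text
clock: 7.82
position: [465.7, -283.3, 232.3]
orientation: [[-0.002, 1.0, -0.001], [1.0, 0.002, 0.002], [0.002, -0.001, -1.0]]
contact_force: [0.5, 0.2, -1.7]
opening: 13.2
gripper_force: 48.9
```

```bash
python3 - <<'E'
from h import *
o=get_obs();I=camera_info('wrist');im,D=camera('wrist');save('w3.png',im);np.savez('w3.npz',im=im,D=D,m=I['mtx'],e=I['extrinsics'])
print(o['position'],o['orientation'])
P=pts(I,D)
m=(np.hypot(P[...,0]-466,P[...,1]+203)<55)&(abs(P[...,2]-100)<6)
q=P[m];print(len(q),np.median(q[:,2]),cv2.minEnclosingCircle(q[:,:2].astype(np.float32)))
E
```

```text
[ 465.70382864 -283.33324841  232.30468633] [[-2.10384533e-03  9.99997432e-01 -8.42381500e-04]
 [ 9.99995785e-01  2.10552615e-03  1.99943379e-03]
 [ 2.00120231e-03 -8.38171449e-04 -9.99997646e-01]]
5605 100.12404949397907 ((467.6294250488281, -201.61959838867188), 40.98131561279297)
```

View pics/w3.png

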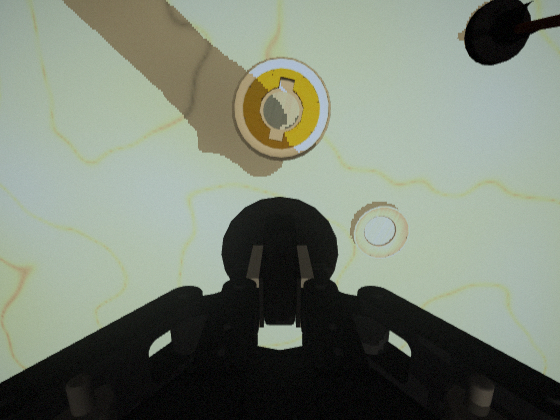

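The view shows the collar at (281,108) with slots at about (287,85) and (276,133), and the held stopper at (280,250).

```bash
python3 - <<'E'
from h import *
f=np.load('w3.npz');I=dict(mtx=f['m'],extrinsics=f['e']);D=f['D'];P=pts(I,D);K=f['m'];R=f['e'][:3,:3];c=-R.T@f['e'][:3,3]
v,u=np.indices(D.shape);d=np.stack([(u-K[0,2])/K[0,0],(v-K[1,2])/K[1,1],np.ones(D.shape)],-1)@R
Q=c+d*((100-c[2])/d[...,2])[...,None]
zc=P[...,2]
cen=np.array([467.6,-201.6])
# hole centre: rim fit from pixels below the face, r<19 direction-perp to slots
hole=(zc<97)&(np.hypot(Q[...,0]-cen[0],Q[...,1]-cen[1])<30)
M=cv2.moments(hole.astype(np.uint8)[...],True)
h=Q[hole][:,:2];print('hole centroid',h.mean(0),'area',len(h))
for C in(cen,h.mean(0)):
    r=np.hypot(h[:,0]-C[0],h[:,1]-C[1]);s=h[(r>20.5)&(r<25)]-C
    for sg in(1,-1):
        t=s[s[:,1]*sg>0];m=t.mean(0);print(sg,len(t),m,np.degrees(np.arctan2(*m[::-1])),'width',np.ptp(t[:,0]))
    a=s[s[:,1]>0].mean(0)-s[s[:,1]<0].mean(0);print('axis',np.degrees(np.arctan2(a[1],a[0])))
# flange in hand
tc=np.array([465.7,-283.33,232.3]);fl=P[(np.hypot(P[...,0]-tc[0],P[...,1]-tc[1])<45)&(abs(zc-(232.3-5))<7)]
print('flange',len(fl),np.median(fl[:,2]),cv2.minEnclosingCircle(fl[:,:2].astype(np.float32)))
t=P[(np.hypot(P[...,0]-tc[0],P[...,1]-tc[1])<40)&(zc>250)&(zc<262)];print('bar',len(t),t.mean(0) if len(t) else '',cv2.minAreaRect(t[:,:2].astype(np.float32)))
E
```

```text
hole centroid [ 467.70301885 -201.34626567] area 1772
1 87 [ 4.61361323 21.98101039] 78.14621001813097 width 12.599271502807937
-1 74 [ -4.54975028 -22.05375456] -101.65673974685862 width 12.296619809384424
axis 78.24486264028266
1 84 [ 4.68081562 21.94064265] 77.95706222338778 width 12.599271502807937
-1 74 [ -4.56906341 -22.07651378] -101.69312428834498 width 12.290613654437095
axis 78.13239666020256
flange 4435 226.78663420011162 ((466.5763244628906, -280.0722961425781), 30.75208282470703)
bar 3740 [ 466.52562415 -277.40719071  255.01152717] ((466.50274658203125, -280.31329345703125), (42.34389877319336, 37.80949020385742), 50.67075729370117)
```

Slot axis is 78.2° with widths of about 12.4 mm, as expected. The mouth is 78.6 mm from the held stopper's centre. I move over it and hover 15 mm above the collar.

>>> play_rows:
  commands:
    - [0.2, 0, 0, 0, 0, 0.07, 1]
    - [0.4, 0, 0.1, 0, 0, 0.15, 1]
    - [0.525, 0.003, 0.3, 0, 0, 0.198, 1]
    - [0.525, 0.003, 0.45, 0, 0, 0.198, 1]
    - [0.525, 0.003, 0.54, 0, 0, 0.198, 1]
    - [0.525, 0.003, 0.54, 0, 0, 0.198, 1]
    - [0.525, 0.003, 0.54, 0, 0, 0.198, 1]

```text
clock: 8.75
position: [466.4, -207.1, 152.5]
orientation: [[0.207, 0.978, 0.001], [0.978, -0.207, -0.0], [-0.0, 0.001, -1.0]]
contact_force: [-0.1, 0.2, -0.8]
opening: 13.0
gripper_force: 48.9
```

```bash
python3 - <<'E'
from h import *
o=get_obs();print(o['clock'],o['position'],o['orientation'],o['contact_force'],o['ft_torque'])
S=[]
for n in('wrist','scene'):
    I=camera_info(n);im,D=camera(n);P=pts(I,D)
    for nm,lo,hi,R in(('flange',141,147,36),('rim',97,103,45)):
        q=P[(np.hypot(P[...,0]-467,P[...,1]+202)<R)&(P[...,2]>lo)&(P[...,2]<hi)]
        print(n,nm,len(q),cv2.minEnclosingCircle(q[:,:2].astype(np.float32)) if len(q) else '',np.median(q[:,2]))
    if n=='wrist': S.append(im[:300,130:430])
    else: S.append(cv2.resize(im[150:250,112:212],(300,300),interpolation=2))
save('h1.png',np.hstack(S))
E
```

```text
8.75 [ 466.41536693 -207.13840919  152.46796834] [[ 2.06618032e-01  9.78420738e-01  1.35940359e-03]
 [ 9.78421673e-01 -2.06617633e-01 -4.28910524e-04]
 [-1.38778198e-04  1.41869059e-03 -9.99998984e-01]] [-0.13436831  0.15434714 -0.82606913] [0.00076497 0.02854504 0.05229705]
wrist flange 2389 ((467.4272155761719, -204.1704864501953), 30.954641342163086) 146.5422261530731
wrist rim 4032 ((467.57757568359375, -201.08375549316406), 40.67430114746094) 100.06454724726068
scene flange 101 ((467.19134521484375, -206.85801696777344), 31.00056266784668) 146.09971188882653
scene rim 448 ((467.49798583984375, -205.21969604492188), 41.429725646972656) 100.53907415363402
```

View pics/h1.png

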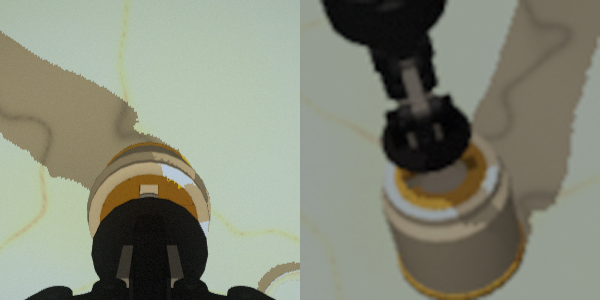

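The view shows the stopper flange directly over the collar, with the front slot in line at (148,190). The two cameras ask for another 2–3 mm along +y. I correct and descend until the nose is inside.

>>> play_rows:
  commands:
    - [0.018, 0, 0, 0, 0, 0, 1]
    - [0.018, 0, 0.05, 0, 0, 0, 1]
    - [0.018, 0, 0.1, 0, 0, 0, 1]
    - [0.018, 0, 0.13, 0, 0, 0, 1]
    - [0.018, 0, 0.147, 0, 0, 0, 1]
    - [0.018, 0, 0.147, 0, 0, 0, 1]
    - [0.018, 0, 0.147, 0, 0, 0, 1]

```text
clock: 9.72
position: [466.5, -204.3, 129.9]
orientation: [[0.207, 0.978, 0.0], [0.978, -0.207, -0.0], [-0.0, 0.0, -1.0]]
contact_force: [0.1, -0.5, -1.1]
opening: 13.1
gripper_force: 48.9
```

>>> play_rows:
  commands:
    - [0, 0, 0.012, 0, 0, 0, 1]
    - [0, 0, 0.024, 0, 0, 0, 1]
    - [0, 0, 0.036, 0, 0, 0, 1]
    - [0, 0, 0.036, 0, 0, 0, 1]

```text
clock: 10.22
position: [466.3, -204.1, 124.2]
orientation: [[0.206, 0.978, -0.0], [0.978, -0.206, 0.0], [0.0, -0.0, -1.0]]
contact_force: [0.2, -0.9, -0.4]
opening: 12.9
gripper_force: 48.9
```

>>> play_rows:
  commands:
    - [0, 0, 0.013, 0, 0, 0, 1]
    - [0, 0, 0.026, 0, 0, 0, 1]
    - [0, 0, 0.026, 0, 0, 0, 1]
    - [0, 0, 0.026, 0, 0, 0, 1]

```text
clock: 10.72
position: [466.4, -204.2, 120.4]
orientation: [[0.206, 0.978, -0.0], [0.978, -0.206, -0.0], [-0.0, -0.0, -1.0]]
contact_force: [0.1, 0.3, -0.7]
opening: 13.0
gripper_force: 48.9
```

The lugs are through the slots (underside about 14 mm deep, no force). Now pressing onto the spring.

>>> play_rows:
  commands:
    - [0, 0, 0.012, 0, 0, 0, 1]
    - [0, 0, 0.024, 0, 0, 0, 1]
    - [0, 0, 0.034, 0, 0, 0, 1]
    - [0, 0, 0.034, 0, 0, 0, 1]
    - [0, 0, 0.034, 0, 0, 0, 1]

```text
clock: 11.35
position: [466.6, -204.2, 116.2]
orientation: [[0.207, 0.978, 0.001], [0.978, -0.207, 0.001], [0.001, 0.001, -1.0]]
contact_force: [-2.1, 0.8, 7.7]
opening: 13.2
gripper_force: 50.2
```

>>> play_rows:
  commands:
    - [0, 0, 0, 0, 0, 0, 1]
    - [0, 0, 0.01, 0, 0, 0, 1]
    - [0, 0, 0.02, 0, 0, 0, 1]
    - [0, 0, 0.028, 0, 0, 0, 1]
    - [0, 0, 0.028, 0, 0, 0, 1]
    - [0, 0, 0.028, 0, 0, 0, 1]
  force: 80

```text
clock: 12.1
position: [466.6, -204.3, 112.5]
orientation: [[0.207, 0.978, 0.001], [0.978, -0.207, 0.001], [0.001, 0.001, -1.0]]
contact_force: [-2.2, 1.3, 13.3]
opening: 11.9
gripper_force: 83.1
```

```bash
python3 - <<'E'
from h import *
o=get_obs();print(o['position'],o['contact_force'],o['ft_torque'],o['joints'])
E
```

```text
[ 466.5506323  -204.30285157  112.46120432] [-2.23219904  1.3127599  13.34463491] [0.32379161 0.55856603 0.02060536] [  3.75358726  30.75136249  20.0986962  125.53415755 -22.84174095
  27.09648549  29.8230692 ]
```

Force gives about 22 mm depth. The first 20° of the clockwise turn, checking side forces.

>>> play_rows:
  commands:
    - [0, -0.001, 0, 0, 0, 0.08, 1]
    - [0, -0.002, 0, 0, 0, 0.16, 1]
    - [0, -0.003, 0, 0, 0, 0.25, 1]
    - [0.001, -0.004, 0, 0, 0, 0.333, 1]
    - [0.001, -0.004, 0, 0, 0, 0.333, 1]

```text
clock: 12.72
position: [467.2, -204.8, 112.7]
orientation: [[0.529, 0.848, 0.003], [0.848, -0.529, -0.001], [0.001, 0.003, -1.0]]
contact_force: [-2.7, 0.6, 12.7]
opening: 12.1
gripper_force: 83.2
```

```bash
cat > s.py <<'E'
from h import *
o=get_obs();R=np.array(o['orientation']);print(o['clock'],'yaw',np.degrees(np.arctan2(R[1,0],R[0,0])).round(2),o['position'].round(2),'F',np.round(o['contact_force'],1),'T',np.round(o['ft_torque'],3),'Ftool',np.round(R.T@o['contact_force'],1),'j7',o['joints'][6])
E
python3 s.py
```

```text
12.725 yaw 58.04 [ 467.22 -204.82  112.72] F [-2.7  0.6 12.7] T [ 0.183  0.34  -0.033] Ftool [ -0.9  -2.6 -12.7] j7 16.107281848417596
```

>>> play_rows:
  commands:
    - [0, -0.001, 0.003, 0, 0, 0.08, 1]
    - [0, -0.002, 0.003, 0, 0, 0.16, 1]
    - [0, -0.003, 0.003, 0, 0, 0.25, 1]
    - [0.001, -0.004, 0.003, 0, 0, 0.333, 1]
    - [0.001, -0.005, 0.003, 0, 0, 0.417, 1]
    - [0.001, -0.005, 0.003, 0, 0, 0.417, 1]

```text
clock: 13.48
position: [466.8, -204.3, 112.3]
orientation: [[0.838, 0.545, 0.003], [0.545, -0.838, -0.001], [0.002, 0.003, -1.0]]
contact_force: [-1.1, -0.1, 13.1]
opening: 12.3
gripper_force: 83.2
```

```bash
python3 s.py
```

```text
13.475 yaw 33.03 [ 466.8  -204.29  112.29] F [-1.1 -0.1 13.1] T [ 0.207  0.254 -0.077] Ftool [ -1.   -0.5 -13.1] j7 -1.2654717272038196
```

Side forces are small. Another 25°.

>>> play_rows:
  commands:
    - [0, -0.001, 0, 0, 0, 0.08, 1]
    - [0, -0.002, 0, 0, 0, 0.16, 1]
    - [0, -0.003, 0, 0, 0, 0.25, 1]
    - [0.001, -0.004, 0, 0, 0, 0.333, 1]
    - [0.001, -0.005, 0, 0, 0, 0.417, 1]
    - [0.001, -0.005, 0, 0, 0, 0.417, 1]

```text
clock: 14.22
position: [466.6, -203.7, 112.3]
orientation: [[0.99, 0.139, 0.004], [0.139, -0.99, -0.001], [0.003, 0.002, -1.0]]
contact_force: [-1.4, 0.1, 12.4]
opening: 12.4
gripper_force: 83.2
```

```bash
python3 s.py
```

```text
14.225 yaw 8.0 [ 466.55 -203.74  112.28] F [-1.4  0.1 12.4] T [ 0.169  0.185 -0.048] Ftool [ -1.3  -0.3 -12.4] j7 -19.143454945703393
```

>>> play_rows:
  commands:
    - [0, -0.001, 0.003, 0, 0, 0.08, 1]
    - [0, -0.002, 0.003, 0, 0, 0.16, 1]
    - [0.001, -0.003, 0.003, 0, 0, 0.24, 1]
    - [0.001, -0.004, 0.003, 0, 0, 0.3, 1]
    - [0.001, -0.004, 0.003, 0, 0, 0.3, 1]

```text
clock: 14.85
position: [466.6, -203.3, 111.9]
orientation: [[0.985, -0.173, 0.004], [-0.173, -0.985, -0.001], [0.004, 0.001, -1.0]]
contact_force: [-1.6, 0.3, 13.6]
opening: 12.2
gripper_force: 83.3
```

```bash
python3 s.py
```

```text
14.85 yaw -9.98 [ 466.61 -203.34  111.91] F [-1.6  0.3 13.6] T [ 0.168  0.211 -0.026] Ftool [ -1.6  -0.1 -13.6] j7 -32.344662866331774
```

>>> play_rows:
  commands:
    - [0, 0, 0, 0, 0, 0.017, 1]
    - [0, 0, 0, 0, 0, 0.033, 1]
    - [0, 0, 0, 0, 0, 0.033, 1]

```text
clock: 15.22
position: [466.6, -203.3, 111.9]
orientation: [[0.978, -0.207, 0.004], [-0.207, -0.978, -0.001], [0.004, 0.0, -1.0]]
contact_force: [-0.8, 1.1, 12.9]
opening: 12.3
gripper_force: 83.3
```

```bash
python3 s.py
```

```text
15.225 yaw -11.93 [ 466.58 -203.32  111.95] F [-0.8  1.1 12.9] T [0.226 0.235 0.036] Ftool [ -0.9  -0.9 -12.9] j7 -33.80218966188711
```

>>> play_rows:
  commands:
    - [0, 0, 0, 0, 0, 0.015, 1]
    - [0, 0, 0, 0, 0, 0.025, 1]
    - [0, 0, 0, 0, 0, 0.025, 1]

```text
clock: 15.6
position: [466.7, -203.1, 112.0]
orientation: [[0.973, -0.231, 0.004], [-0.231, -0.973, -0.001], [0.004, -0.0, -1.0]]
contact_force: [-0.5, 0.6, 13.4]
opening: 12.4
gripper_force: 83.4
```

```bash
python3 s.py
```

```text
15.6 yaw -13.37 [ 466.66 -203.14  111.95] F [-0.5  0.6 13.4] T [0.22  0.217 0.126] Ftool [ -0.6  -0.5 -13.4] j7 -34.898365964466656
```

>>> play_rows:
  commands:
    - [0, 0, 0, 0, 0, 0.015, 1]
    - [0, 0, 0, 0, 0, 0.025, 1]
    - [0, 0, 0, 0, 0, 0.025, 1]

```text
clock: 15.98
position: [466.8, -202.9, 111.9]
orientation: [[0.967, -0.254, 0.003], [-0.254, -0.967, -0.001], [0.003, -0.0, -1.0]]
contact_force: [-0.3, 1.0, 14.5]
opening: 12.6
gripper_force: 83.5
```

```bash
python3 s.py
```

```text
15.975 yaw -14.74 [ 466.76 -202.87  111.95] F [-0.3  1.  14.5] T [0.322 0.174 0.514] Ftool [ -0.5  -0.9 -14.5] j7 -35.961596941085084
```

The stop is met (0.5 N m). I ease back slightly, then let the spring lift it into its seats.

>>> play_rows:
  commands:
    - [0, 0, 0, 0, 0, -0.015, 1]
    - [0, 0, 0, 0, 0, -0.015, 1]
    - [0, 0, -0.01, 0, 0, -0.015, 1]
    - [0, 0, -0.02, 0, 0, -0.015, 1]
    - [0, 0, -0.027, 0, 0, -0.015, 1]
    - [0, 0, -0.027, 0, 0, -0.015, 1]

```text
clock: 16.73
position: [466.7, -202.9, 115.4]
orientation: [[0.97, -0.241, 0.003], [-0.241, -0.97, -0.001], [0.003, 0.0, -1.0]]
contact_force: [1.5, -0.2, 7.2]
opening: 12.2
gripper_force: 82.4
```

```bash
python3 s.py
```

```text
16.725 yaw -13.97 [ 466.71 -202.89  115.36] F [ 1.5 -0.2  7.2] T [ 0.074 -0.115  0.105] Ftool [ 1.5 -0.2 -7.2] j7 -35.790078047430285
```

>>> play_rows:
  commands:
    - [0, 0, -0.006, 0, 0, 0, 1]
    - [0, 0, -0.012, 0, 0, 0, 1]
    - [0, 0, -0.012, 0, 0, 0, 1]

```text
clock: 17.1
position: [466.6, -202.8, 116.8]
orientation: [[0.97, -0.242, 0.003], [-0.242, -0.97, -0.002], [0.003, 0.001, -1.0]]
contact_force: [1.5, 0.0, 6.4]
opening: 12.6
gripper_force: 82.2
```

```bash
python3 s.py
```

```text
17.1 yaw -14.0 [ 466.64 -202.84  116.83] F [1.5 0.  6.4] T [-0.139 -0.499  0.068] Ftool [ 1.5 -0.4 -6.4] j7 -36.002503458110056
```

>>> play_rows:
  commands:
    - [0, 0, -0.005, 0, 0, 0, 1]
    - [0, 0, -0.008, 0, 0, 0, 1]
    - [0, 0, -0.008, 0, 0, 0, 1]

```text
clock: 17.48
position: [466.6, -202.8, 117.5]
orientation: [[0.97, -0.242, 0.002], [-0.242, -0.97, -0.002], [0.003, 0.002, -1.0]]
contact_force: [4.4, -0.2, -0.2]
opening: 11.9
gripper_force: 81.2
```

```bash
python3 s.py
```

```text
17.475 yaw -14.0 [ 466.58 -202.8   117.46] F [ 4.4 -0.2 -0.2] T [-0.441 -1.027  0.062] Ftool [ 4.3 -0.9  0.2] j7 -36.13804242622696
```

The spring load has passed to the collar, so the lugs are seated at 17 mm. I release and lift away.

>>> play_rows:
  commands:
    - [0, 0, 0, 0, 0, 0, 0.7]
    - [0, 0, 0, 0, 0, 0, 0.4]
    - [0, 0, 0, 0, 0, 0, 0.4]
    - [0, 0, 0, 0, 0, 0, 0.4]
    - [0, 0, -0.1, 0, 0, 0, 0.4]
    - [0, 0, -0.3, 0, 0, 0, 0.4]
    - [0, 0, -0.6, 0, 0, 0, 0.3]
    - [-0.2, 0, -0.9, 0, 0, 0, 0]
    - [-0.4, 0, -0.9, 0, 0, 0, 0]
    - [-0.4, 0, -0.9, 0, 0, 0, 0]
    - [-0.4, 0, -0.9, 0, 0, 0, 0]
  force: 20

```text
clock: 18.85
position: [407.5, -187.5, 252.8]
orientation: [[0.97, -0.242, 0.001], [-0.242, -0.97, -0.0], [0.001, -0.0, -1.0]]
contact_force: [-0.1, -0.3, -0.5]
opening: 85.2
gripper_force: 0.0
```

```bash
python3 - <<'E'
from h import *
I=camera_info('wrist');im,D=camera('wrist');P=pts(I,D);save('w9.png',im);r=np.hypot(P[...,0]-467.6,P[...,1]+202)
for nm,lo,hi in(('bar',134,146),('flange',109,117),('rim',97,103)):
    q=P[(r<46)&(P[...,2]>lo)&(P[...,2]<hi)]
    print(nm,len(q),np.median(q[:,2]) if len(q) else '')
    if len(q):print(cv2.minEnclosingCircle(q[:,:2].astype(np.float32)))
    if nm=='bar' and len(q):
        s=q[:,:2]-q[:,:2].mean(0);l,V=np.linalg.eigh(s.T@s);print('axis',np.degrees(np.arctan2(V[1,1],V[0,1])))
o=get_obs();print(o['clock'],o['position'],o['contact_force'],o['opening'])
E
```

```text
bar 973 139.91838450255474
((468.4245300292969, -201.78021240234375), 23.23796844482422)
axis 165.88941346954357
flange 2751 112.04331961264037
((468.8142395019531, -201.4839324951172), 30.90462875366211)
rim 2300 100.32375792497353
((467.396728515625, -201.2952117919922), 40.86468505859375)
18.9 [ 407.76801244 -187.66442575  252.64881718] [0.1802103 0.7408067 0.1108969] 85.4792088179916
```

View pics/w9.png

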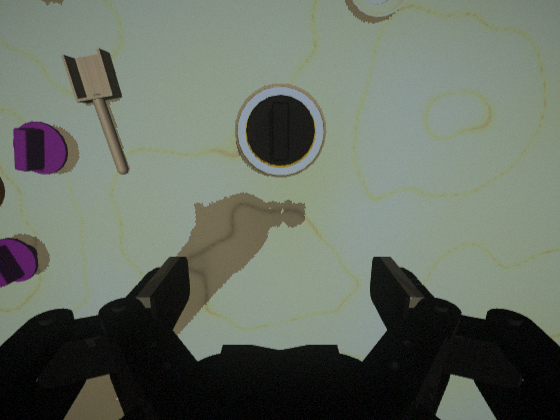

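The stopper sits centred at (281,130). Flange top is at 112.0 mm, so it is 17 mm deep, and it is about 92° (measured) from the slots: locked. Handing in.

```bash
python3 -c "
from cell import *
print(close_job())"
```

```text
the job is handed in; nothing more can be done
None
```

The canister is closed: the stopper sits at its locked depth of 17 mm, turned clockwise to its stop, with the gripper clear, and I handed the job in at about 19 s.

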